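# Slide the bookend past its spring catch

## Robot

A 6-joint arm with a two-finger parallel gripper is mounted at the origin on a cart in front of the work surface, level with it; the furniture and walls round the work are solid. World frame = base frame: x ahead of the robot, y to its left, z up, the work surface at z = 0. Lengths are in mm, angles in rad, forces in N, time in s.
With the tool pointing down it reaches from about 350 to 775 mm from the base axis. Payload 7.3 kg.
Tool frame: the origin (TCP) lies at the very end of the fingers, on their centre line; the grasp point (between the pads) lies 19 mm behind it; z points along the fingers, y is the line along which they close (so a half turn about z gives the same grasp; the last joint's range is limited). The gripper opens to 92 mm and grips with 3 to 60 N. Pads are 19 mm wide; open, the fingers measure 130 mm over their backs; the gripper's body (75 mm by 190 mm) begins 47 mm behind the grasp point.
Start: joints at [-1.484, 0.342, 1.524, -0, 1.275, -0.146], TCP at [121.14, -510.852, 226.741] pointing down, gripper open.
Joint ranges: [-2.53, 2.53], [-0.77, 2.02], [0.04, 2.7], [-1, 4.14], [0.28, 2.66], [-3.11, 3.11]. Speed limits (rad/s): [2.57, 2.57, 3.14, 3.14, 3.14, 3.14].

## Interface

Orientations are given as [roll, pitch, yaw] about the fixed x, y, z axes, in that order (R = Rz(yaw) Ry(pitch) Rx(roll)).
In Python, from plant import * gives the robot as it stands.
- The arm moves only by the tool arm_command, never from a script. Its arguments are lists of equal length, an entry for each row: "gripper": the finger opening in mm, from 0 to 91.8; "dp": the shift along the tool's x, y, z in units of 25 mm (1.0 is 25 mm), a list of three; "twist": the turn about the tool's z in units of 5 degrees (1.0 is 5 degrees). A call has exactly 5 rows; each row shifts and turns the commanded pose from where the row before left it, along the tool's axes as they then stand; what a row does not reach is not made up. A row lasts 1/8 s, in which the tool goes at most 62.5 mm and 10.7 degrees, less where a joint would pass 70% of its speed; a pose out of reach is approached as far as the arm can. A call is refused whole if a number of a shift passes 1 or a number of a turn 1, either way. A call with a gripper value outside its range is refused whole. The fingers move at their own pace and stop on an object; the grip force is fixed at half the most. Time passes only in rows, so rows that do not move let the fingers close, or fill a call up. It gives the time, the measured TCP pose, the force, the opening and the grip force at its end, in the units of the state.
- get_obs(): the state, without advancing time (a new reading comes with each control period).
- capture(name): name is "scene" or "side" or "wrist"; returns the picture (384x512x3 uint8, red, green, blue); there is no depth.
- get_calibration(name): a dict with "mtx" (3x3 intrinsics, pixels), "position" and "attitude" of the camera in the world; the wrist camera has in their place "mount" (4x4, takes a point from camera to tool coordinates, whose origin is the TCP and whose axes are the flange's). Camera axes: x right, y down, z forward; pixel columns grow to the right and rows downward; lengths in mm; the calibration is good to about 2 mm. The wrist camera is an equidistant fisheye: a pixel r from the principal point sees the ray r / f radians off the axis. A picture is of the moment at which its call begins: read the wrist's pose just before it. get_calibration takes no time and is no camera call.
- close_job(): hands the job in; it is judged then, once.
The state is a dict: "time": time; "joint_positions": joint angles; "dq": joint speeds; "tau": joint torques, N m; "tool_pos": TCP position; "tcp_rot": TCP orientation; "contact_force": force on the tool from outside, world axes, zero at the start; "moment": the same for the moment, N m; "grip_width": finger opening in mm; "finger_force": force on a finger pad.
Only numpy, scipy, OpenCV 4.12 (cv2) and the standard library are available. Lean on these libraries where they do the work, as an engineer would, in place of code of your own. Each camera call takes 0.05 s, during which the arm holds its last target. There are 200 camera calls.

## Task

Close up the tea box rack on the worktop: with closed fingertips press the ribbed spring strip down behind the dark wooden bookend and, keeping it down, push the bookend along its track towards the tea box until it has passed the catch ears. Then let the strip go so that the ears spring up behind the bookend's feet and lock it in. Only press and push: do not grip or lift anything, do not knock the tea box over, and leave the little pot, the bottle and the little vase beside the rack alone.

Things in the scene. Friction and masses are not known exactly. Their poses are not given: they have to be found in the camera images.
- holder: Fixed rack: wooden board 354x150x12 mm, two rails, end wall 72 mm high. Origin: on the worktop, centre line, at the near edge of the catch ears. x = push direction along the track, to the tea box (board x -195 to 159 mm), z up. The bookend's feet run at z = 27 mm under lips (tops at 46 mm, 92 mm clear between them), so it cannot be lifted out. End stops halt the feet's front at x = 75 mm.
- catch (a joint): Spring catch, travel straight down in m: 0 up (at rest), 0.013 fully down. A rigid steel piece: strip and ears (see the points); pressing the strip anywhere lowers the ears. Up, the ears stand 7 mm above the rails and block the bookend's feet both ways; feet pass when it is over 7 mm down (8 to 12 is good). Spring: 2 N at 0, 4.6 N at 7 mm, 5.6 N at 10 mm, 6.7 N at 13 mm; returns when let go.
- strip_end (a point): Near end of the catch's flat steel strip, centre of its top (holder x = -193 mm, z = 34 mm when up; sinks with the catch). The strip is 50 mm wide and runs along the track to holder x = 12 mm, passing under the bookend; its near part has dark cross ribs. Press it between this end and the bookend's tail.
- ear_mid (a point): Point on the strip's top midway between the two catch ears (holder x = 6 mm, y = 0). The ears are at holder x = 0 to 12 mm, 25 to 39 mm out to either side, flush with the strip's top; they sink with the catch.
- bookend: Dark wooden bookend, about 0.25 kg. Origin: centre line, middle of its feet, at their underside; x along the track like the holder's. Feet x = -25 to 25 mm, 28 to 52 mm out each side, 13 high. Tail block (see push_face) back to x = -70. Upright plate at x = 13 to 25, 112 wide, top 76 mm up. Start: origin at holder x = -63 to -31 mm; locked in: 37 to 50 mm (50 = at the end stops).
- push_face (a point): Centre of the flat rear end of the bookend's tail (bookend x = -70 mm, 25 mm above the feet's underside). The tail is 44 mm wide, 11 to 39 mm above the feet's underside, and sticks out backwards over the strip. Push here, in the holder's +x, with the fingertips still on the strip.
- tea_box: Red tea box 63 x 131 x 66 mm, standing loose on the board (12 mm up) between the bookend and the end wall, about 6 mm clear of the bookend when that is locked in. Origin: centre of its underside.
- pill_bottle: Brown bottle with a blue cap, 47 mm wide, 88 mm tall, beside the rack on its +y side; bystander. Origin: centre of its underside.
- red_pot: Little red pot with a black lid, 49 mm wide, 42 mm tall, beside the rack on its -y side, near the strip; bystander. Origin: centre of its underside.
- bud_vase: Small cream vase with dry buds in it, 40 mm wide, 82 mm tall, beside the rack on its -y side, near the tea box; bystander. Origin: centre of its underside.
There are look-alikes about, which are no part of the job. Of the things like the tea_box, leave any that is purple or turquoise; of the rest the larger one is meant.

How it is judged (in metres and radians):
On the way:
1. the spring catch is held down while the bookend's feet slide over the ears (value of joint catch above 0.006 m and x of bookend in the frame of holder between -0.021 and 0.034 m), for 0.05 s.
At the end, for the whole second after the job is handed in: The bookend is at rest past the catch (origin 35.5 to 53 mm beyond the holder's origin along the track), level within 0.08 rad, the catch is up again (within 2 mm) behind its feet, and the tea box stands (tilt under 0.1 rad) at rest on the board between bookend and end wall (x of bookend in the frame of holder between 0.0355 and 0.053 m and value of joint catch below 0.002 m and linear speed of each of bookend, tea_box below 0.01 m/s and angle between bookend's own z axis and vertical below 0.08 rad and angle between tea_box's own z axis and vertical below 0.1 rad and x of tea_box in the frame of holder above 0.095 m and z of tea_box in the frame of holder below 0.02 m); the robot touches nothing.
It fails at once if the bookend is lifted (over 8 mm) or tipped (over 0.15 rad) (height (world z) of bookend above 0.035 m or angle between bookend's own z axis and vertical above 0.15 rad).
It fails at once if the tea box is lifted (over 10 mm) or tipped (over 0.25 rad) (height (world z) of tea_box above 0.022 m or angle between tea_box's own z axis and vertical above 0.25 rad).
It fails at once if a bystander is moved by more than 20 mm (distance of any of pill_bottle, red_pot, bud_vase from where it was at the start of the episode above 0.02 m).
It also fails if it takes over 38 s, if anything falls off the work surface, if the arm or the gripper's body presses on something with over 40 N, if the wrist force passes 120 N, or if a joint passes its speed limit or range.

## Working session

There is one attempt and no reset: what is moved stays moved. The work goes in short steps, Python scripts to look and compute and a tool call to move; the robot and the scene stay as the last step left them, time stands still between calls to the robot, and variables do not carry over. Pictures are saved under pics/ and viewed, at most 10 in all, crops included, and the job is handed in when it is done.

Besides the shell and the picture viewer there is one more tool, called in YAML: its name, and indented under it one key for each argument. arm_command: Moves the arm, as the interface text tells. Its arguments: {"type":"object","properties":{"gripper":{"type":"array"},"dp":{"type":"array"},"twist":{"type":"array"}},"required":["gripper","dp","twist"]}

```bash
mkdir -p pics; ls; python3 - <<'E'
from plant import *
import cv2,numpy as np
a=capture("scene");b=capture("side")
cv2.imwrite("pics/scene.png",a[:,:,::-1]);cv2.imwrite("pics/side.png",b[:,:,::-1])
for n in("scene","side","wrist"):print(n,get_calibration(n))
print(get_obs())
E
```

```text
pics
scene {'mtx': array([[417.65970231,   0.        , 257.14671181],
       [  0.        , 417.65970231, 188.78671587],
       [  0.        ,   0.        ,   1.        ]]), 'position': array([   4.73419455,  498.656408  , 1021.45715756]), 'attitude': array([-2.48219313,  0.01171902, -2.30269395])}
side {'mtx': array([[441.52313449,   0.        , 261.75109803],
       [  0.        , 441.52313449, 193.00419054],
       [  0.        ,   0.        ,   1.        ]]), 'position': array([ 581.23496583, 1147.5405473 ,  478.18228634]), 'attitude': array([-1.90777821, -0.01888885,  3.11045795])}
wrist {'mtx': array([[297.31863964,   0.        , 258.66034566],
       [  0.        , 297.31863964, 196.75697109],
       [  0.        ,   0.        ,   1.        ]]), 'mount': array([[-5.58248915e-04, -9.51123909e-01, -3.08808998e-01,
         8.37161574e+01],
       [ 9.99999710e-01, -6.90657969e-04,  3.19461398e-04,
        -3.59806174e-02],
       [-5.17128769e-04, -3.08808730e-01,  9.51124020e-01,
        -1.57840391e+02],
       [ 0.00000000e+00,  0.00000000e+00,  0.00000000e+00,
         1.00000000e+00]])}
{'time': 0.1, 'joint_positions': array([-1.48399848e+00,  3.42636133e-01,  1.52490542e+00,  1.85622694e-05,
        1.27535649e+00, -1.45992872e-01]), 'dq': array([ 0.00260804, -0.00142508, -0.00289376,  0.00176657,  0.00055692,
       -0.00132844]), 'tau': array([ 1.88520789e-03, -4.32004058e+01, -2.44695586e+01,  7.19144032e-02,
        5.25742513e-02, -5.39145628e-05]), 'tool_pos': array([ 121.11521267, -510.48770076,  226.1288312 ]), 'tcp_rot': array([-3.14030373e+00, -2.07463366e-04,  2.32785169e-01]), 'contact_force': array([ 0.69367156, -0.7734585 ,  0.29178682]), 'moment': array([-0.01871913,  0.00079433,  0.02916394]), 'finger_force': 0.0, 'grip_width': 91.84298803935191}
```

View pics/scene.png

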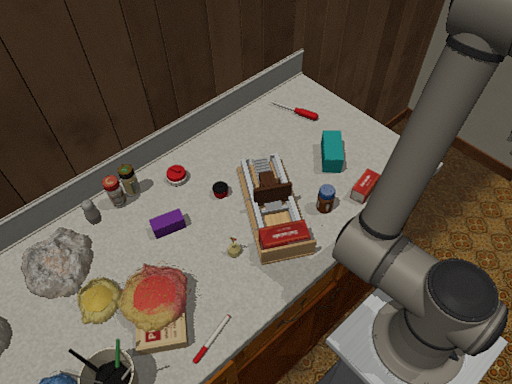

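View pics/side.png

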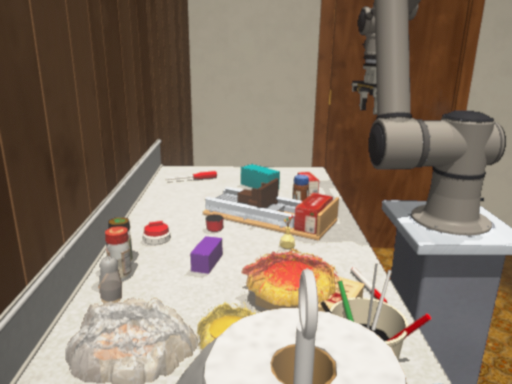

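Scene: the rack has the bookend at (270,188), the strip end at about (260,160), and the red tea box in the rack at (285,235). Look-alikes for the tea box are a smaller red box (367,185), a purple one (168,222) and a turquoise one (332,150). The rack's larger red box at (285,235) is the one meant. Bystanders are the pot (220,190), bottle (326,198) and vase (234,246). I'll check the choice in a close crop.

```bash
cat > h.py <<'E'
from plant import *
import cv2,numpy as np
from scipy.spatial.transform import Rotation as R
def cam(n):
    c=get_calibration(n);return c["mtx"],np.array(c["position"]),R.from_euler("xyz",c["attitude"]).as_matrix()
def ray(n,u,v):
    K,p,A=cam(n);return p,A@np.linalg.solve(K,[u,v,1.])
def onz(n,u,v,z):
    p,d=ray(n,u,v);return p+d*(z-p[2])/d[2]
def proj(n,P):
    K,p,A=cam(n);q=K@(A.T@(np.asarray(P,float)-p));return q[:2]/q[2]
E
python3 - <<'E'
from h import *
a=cv2.imread("pics/scene.png")
cv2.imwrite("pics/crop.png",cv2.resize(a[140:270,210:350],None,fx=4.5,fy=4.5,interpolation=cv2.INTER_CUBIC))
print(proj("scene",[600,0,0]),onz("scene",285,235,78),onz("scene",260,160,34),onz("scene",270,188,60))
E
```

```text
[252.30283429 192.87746961] [392.33457742  66.83994269  78.        ] [661.44428323 -87.85804883  34.        ] [543.57109935 -20.63764517  60.        ]
```

View pics/crop.png

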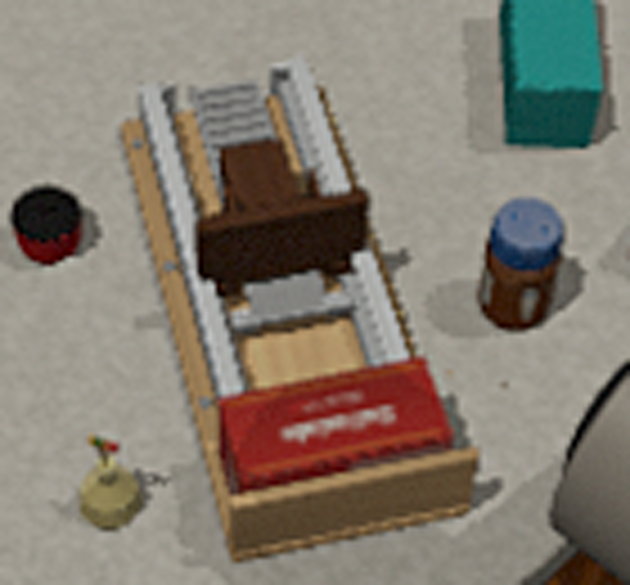

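Crop: the ribbed strip's near end is at about (195–258,87), the bookend's tail at (255,165) and its plate at (283,235). The large red box (330,425) stands against the end wall, so it is the tea box. Next I compute the frames.

```bash
python3 - <<'E'
from h import *
def c(x,y,z): return onz("scene",210+(x+.5)/4.5-.5,140+(y+.5)/4.5-.5,z)[:2].round(1)
L=dict(boardFL=(122,122,12),wallBL0=(235,560,0),wallBR0=(472,512,0),wallTL=(229,508,72),wallTR=(478,455,72),
 stripL=(193,90,34),stripR=(258,86,34),tea1=(220,405,78),tea2=(425,360,78),tea3=(455,440,78),tea4=(230,490,78),
 plL=(200,238,103),plR=(367,205,103),tailL=(222,147,66),tailR=(280,140,66),bottle=(527,225,88),pot=(47,215,42),vase=(110,510,10))
P={k:c(*v) for k,v in L.items()}
d=P['boardFL']-P['wallBL0'];print("board side",np.linalg.norm(d))
ctr=(P['wallTL']+P['wallTR'])/2; s=(P['stripL']+P['stripR'])/2
ax=ctr-s;print("strip-wall(352)",np.linalg.norm(ax),"yaw",np.degrees(np.arctan2(ax[1],ax[0])),"yawboard",np.degrees(np.arctan2(-d[1],-d[0])))
t=ax/np.linalg.norm(ax);n=np.array([-t[1],t[0]]);o=ctr-159*t
print("origin",o)
for k,v in P.items():print(k,v,"holder",((v-o)@t).round(1),((v-o)@n).round(1))
E
```

```text
board side 347.7592558078074
strip-wall(352) 346.3919311993281 yaw 150.3043577323052 yawboard 150.9806016597948
origin [501.86840199   3.23257633]
boardFL [705.  -26.9] holder -191.4 -74.5
wallBL0 [400.9 141.8] holder 156.4 -70.4
wallBR0 [327.3  12.3] holder 156.1 78.6
wallTL [399.6 147.3] holder 160.2 -74.5
wallTR [327.9  16.7] holder 157.8 74.5
stripL [678.7 -71.5] holder -190.6 -22.7
stripR [ 650.6 -107.7] holder -184.2 22.7
tea1 [451.7 107.2] holder 95.1 -65.5
tea2 [392.4  -5. ] holder 91.0 61.4
tea3 [341.8  22.2] holder 148.4 62.8
tea4 [405.4 141.2] holder 152.1 -72.1
plL [537.7  45.8] holder -10.0 -54.7
plR [486.9 -47.9] holder -12.3 51.8
tailL [606.  -33.6] holder -108.7 -19.6
tailR [584.4 -66.2] holder -106.1 19.4
bottle [ 415.9 -119.4] holder 13.9 149.1
pot [655.7  77.8] holder -96.7 -141.0
vase [473.2 178.8] holder 111.9 -138.3
```

arm_command:
  gripper: [0, 0, 0, 0, 0]
  dp:
    - [0, 0, 0]
    - [0, 0, 0]
    - [0, 0, 0]
    - [0, 0, 0]
    - [0, 0, 0]
  twist: [1, 1, 1, 1, 1]

```text
time: 0.72
tool_pos: [121.1, -510.6, 226.3]
tcp_rot: [-3.141, 0.0, -0.206]
contact_force: [-0.5, -0.4, -0.6]
grip_width: 46.6
finger_force: 0.0
```

arm_command:
  gripper: [0, 0, 0, 0, 0]
  dp:
    - [0, 0, 0]
    - [0, 0, 0]
    - [0, 0, 0]
    - [0, 0, 0]
    - [0, 0, 0]
  twist: [1, 1, 1, 0.58, 0]

```text
time: 1.35
tool_pos: [121.1, -510.6, 226.4]
tcp_rot: [-3.141, 0.0, -0.515]
contact_force: [0.2, 0.6, -0.6]
grip_width: 1.2
finger_force: 0.0
```

arm_command:
  gripper: [0, 0, 0, 0, 0]
  dp:
    - [0.34, -1, 0]
    - [0.34, -1, 0]
    - [0.34, -1, 0]
    - [0.34, -1, 0]
    - [0.34, -1, 0]
  twist: [0, 0, 0, 0, 0]

```text
time: 1.98
tool_pos: [220.3, -422.4, 226.6]
tcp_rot: [-3.141, 0.0, -0.515]
contact_force: [-0.2, -0.2, -0.8]
grip_width: 0.8
finger_force: 0.0
```

arm_command:
  gripper: [0, 0, 0, 0, 0]
  dp:
    - [0.34, -1, 0]
    - [0.34, -1, 0]
    - [0.34, -1, 0]
    - [0.34, -1, 0]
    - [0.34, -1, 0]
  twist: [0, 0, 0, 0, 0]

```text
time: 2.6
tool_pos: [319.0, -334.6, 226.6]
tcp_rot: [-3.142, 0.0, -0.515]
contact_force: [-0.6, -0.8, 0.9]
grip_width: 0.5
finger_force: 0.0
```

arm_command:
  gripper: [0, 0, 0, 0, 0]
  dp:
    - [0.34, -1, 0]
    - [0.34, -1, 0]
    - [0.34, -1, 0]
    - [0.34, -1, 0]
    - [0.34, -1, 0]
  twist: [0, 0, 0, 0, 0]

```text
time: 3.22
tool_pos: [417.6, -246.9, 226.6]
tcp_rot: [3.142, 0.0, -0.515]
contact_force: [0.6, -0.4, -0.0]
grip_width: 0.2
finger_force: 0.0
```

arm_command:
  gripper: [0, 0, 0, 0, 0]
  dp:
    - [0.34, -1, 0]
    - [0.34, -1, 0]
    - [0.34, -1, 0]
    - [0.34, -1, 0]
    - [0.34, -1, 0]
  twist: [0, 0, 0, 0, 0]

```text
time: 3.85
tool_pos: [516.2, -159.1, 226.5]
tcp_rot: [3.141, 0.0, -0.515]
contact_force: [-0.1, -1.3, -0.1]
grip_width: 0.5
finger_force: 0.0
```

arm_command:
  gripper: [0, 0, 0, 0, 0]
  dp:
    - [0.34, -1, 0]
    - [0.34, -1, 0]
    - [0.34, -1, 0]
    - [0.34, -1, 0]
    - [0.34, -1, 0]
  twist: [0, 0, 0, 0, 0]

```text
time: 4.47
tool_pos: [614.8, -71.4, 226.3]
tcp_rot: [3.141, 0.001, -0.515]
contact_force: [0.3, -0.5, 0.3]
grip_width: 0.5
finger_force: 0.0
```

```bash
python3 - <<'E'
from h import *
o=get_obs();print(o["tool_pos"],o["tcp_rot"],o["contact_force"])
w=capture("wrist");cv2.imwrite("pics/w1.png",w[:,:,::-1])
E
```

```text
[614.80856094 -71.41247718 226.34378724] [ 3.14129129e+00  5.73076401e-04 -5.14598377e-01] [ 0.29500643 -0.53471491  0.269517  ]
```

View pics/w1.png

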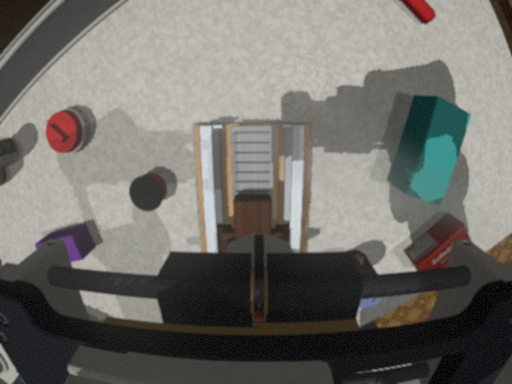

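The wrist view shows the strip's near end at row 125 (columns 233–272), the tail's rear top edge at row 195 (columns 234–271) and the board's end corners at (194,124) and (311,124).

```bash
cat >> h.py <<'E'
def wonz(pos,rot,u,v,z):
    c=get_calibration("wrist");K=c["mtx"];M=c["mount"]
    x=np.array([(u-K[0,2])/K[0,0],(v-K[1,2])/K[1,1]]);r=np.linalg.norm(x)
    d=np.array([*(x/r*np.sin(r)),np.cos(r)])
    A=R.from_euler("xyz",rot).as_matrix();p=A@M[:3,3]+pos;d=A@M[:3,:3]@d
    return p+d*(z-p[2])/d[2]
E
python3 - <<'E'
from h import *
o=get_obs();th=np.radians(150.4);t=np.array([np.cos(th),np.sin(th)]);n=np.array([-t[1],t[0]]);O=np.array([501.5,3.2])
for k,u,v,z in[("sL",233,125,34),("sR",272,125,34),("tL",234,195,66),("tR",271,195,66),("bL",194,124,12),("bR",311,124,12),("b2L",204,250,12),("b2R",308,250,12)]:
    p=wonz(o["tool_pos"],o["tcp_rot"],u,v,z)[:2];print(k,p.round(1),(p-O)@t,(p-O)@n)
print((o["tool_pos"][:2]-O)@t,(o["tool_pos"][:2]-O)@n)
E
```

```text
sL [682.5 -71.8] -194.41167613790577 -24.143211536104886
sR [ 659.9 -111.5] -194.40076380475148 21.5161533052638
tL [615.2 -36.6] -118.50146379541117 -21.55168195981163
tR [594.8 -72.8] -118.63854304104065 20.03564989159473
bL [708.5 -27.4] -195.16075047986848 -75.629043550597
bR [ 635.8 -155.3] -195.10997026299813 71.50152512083685
b2L [553.2  56.3] -18.70830092893665 -71.73772831468128
b2R [480.5 -73.2] -19.43051668912431 76.78214771325523
-135.8091560738515 6.04591348269134
```

arm_command:
  gripper: [0, 0, 0, 0, 0]
  dp:
    - [0.4, -0.26, 0.5]
    - [0, 0, 1]
    - [0, 0, 1]
    - [0, 0, 1]
    - [0, 0, 1]
  twist: [0, 0, 0, 0, 0]

```text
time: 5.15
tool_pos: [625.7, -72.1, 112.4]
tcp_rot: [3.141, 0.001, -0.516]
contact_force: [0.2, 0.6, 0.3]
grip_width: 0.3
finger_force: 0.0
```

arm_command:
  gripper: [0, 0, 0, 0, 0]
  dp:
    - [0, 0, 1]
    - [0, 0, 0.9]
    - [0, 0, 0.5]
    - [0, 0, 0.1]
    - [0, 0, 0]
  twist: [0, 0, 0, 0, 0]

```text
time: 5.78
tool_pos: [626.6, -71.6, 52.2]
tcp_rot: [-3.141, -0.001, -0.516]
contact_force: [0.4, -0.7, -0.2]
grip_width: 0.6
finger_force: 0.0
```

```bash
python3 - <<'E'
from h import *
o=get_obs();print(o["tool_pos"],o["tcp_rot"],o["contact_force"])
w=capture("wrist");w=w[:,:,::-1];cv2.imwrite("pics/w2.png",cv2.resize(w[90:290,120:400],None,fx=2.5,fy=2.5))
E
```

```text
[626.57614146 -71.629394    52.17293723] [-3.14147326e+00 -8.68352172e-04 -5.16008648e-01] [ 0.40377127 -0.67074832 -0.22734737]
```

View pics/w2.png

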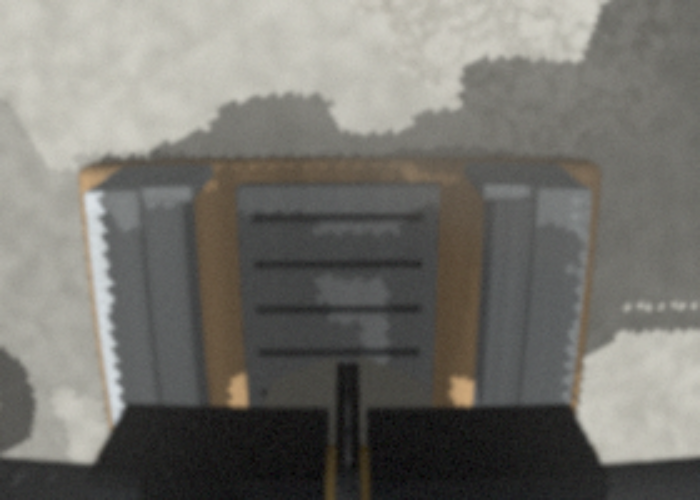

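The fingers are over the ribbed strip, centred to about 2 mm (slit at crop x 347, strip centre at 339). Now press.

arm_command:
  gripper: [0, 0, 0, 0, 0]
  dp:
    - [0, -0.06, 0.5]
    - [0, 0, 0.3]
    - [0, 0, 0.1]
    - [0, 0, 0]
    - [0, 0, 0]
  twist: [0, 0, 0, 0, 0]

```text
time: 6.45
tool_pos: [626.9, -69.9, 29.5]
tcp_rot: [-3.142, 0.0, -0.516]
contact_force: [-0.2, 2.7, 3.2]
grip_width: 0.6
finger_force: 1.5
```

arm_command:
  gripper: [0, 0, 0, 0, 0]
  dp:
    - [0, 0, 0.1]
    - [0, 0, 0.1]
    - [0, 0, 0.04]
    - [0, 0, 0]
    - [0, 0, 0]
  twist: [0, 0, 0, 0, 0]

```text
time: 7.08
tool_pos: [627.0, -69.9, 23.3]
tcp_rot: [-3.142, 0.0, -0.516]
contact_force: [-1.5, 1.4, 5.4]
grip_width: 0.6
finger_force: 2.6
```

arm_command:
  gripper: [0, 0, 0, 0, 0]
  dp:
    - [-0.2, 0, 0]
    - [-0.2, 0, 0]
    - [-0.2, 0, 0]
    - [-0.2, 0, 0]
    - [-0.2, 0, 0]
  twist: [0, 0, 0, 0, 0]

```text
time: 7.7
tool_pos: [605.7, -58.0, 23.6]
tcp_rot: [-3.141, -0.002, -0.516]
contact_force: [4.9, -3.1, 5.2]
grip_width: 0.5
finger_force: 3.2
```

arm_command:
  gripper: [0, 0, 0, 0, 0]
  dp:
    - [-0.2, 0, 0]
    - [-0.2, 0, 0]
    - [-0.2, 0, 0]
    - [-0.2, 0, 0]
    - [-0.2, 0, 0]
  twist: [0, 0, 0, 0, 0]

```text
time: 8.32
tool_pos: [584.2, -45.7, 23.6]
tcp_rot: [-3.141, -0.003, -0.516]
contact_force: [3.8, -1.9, 5.0]
grip_width: 0.3
finger_force: 3.2
```

arm_command:
  gripper: [0, 0, 0, 0, 0]
  dp:
    - [-0.2, 0, 0]
    - [-0.2, 0, 0]
    - [-0.2, 0, 0]
    - [-0.2, 0, 0]
    - [-0.2, 0, 0]
  twist: [0, 0, 0, 0, 0]

```text
time: 8.95
tool_pos: [562.5, -33.4, 23.6]
tcp_rot: [-3.141, -0.003, -0.516]
contact_force: [4.4, -2.8, 5.7]
grip_width: 0.7
finger_force: 3.2
```

arm_command:
  gripper: [0, 0, 0, 0, 0]
  dp:
    - [-0.2, 0, 0]
    - [-0.2, 0, 0]
    - [-0.2, 0, 0]
    - [-0.2, 0, 0]
    - [0, 0, 0]
  twist: [0, 0, 0, 0, 0]

```text
time: 9.57
tool_pos: [544.4, -23.1, 23.4]
tcp_rot: [-3.141, -0.001, -0.516]
contact_force: [2.6, -1.8, 4.6]
grip_width: 0.6
finger_force: 2.6
```

```bash
python3 - <<'E'
from h import *
o=get_obs();p=o["tool_pos"];print(p,o["contact_force"],(p[:2]-[501.5,3.2])@[-.8695,.494])
a=capture("scene")[:,:,::-1]
cv2.imwrite("pics/s2.png",cv2.resize(a[140:270,210:350],None,fx=4.5,fy=4.5,interpolation=cv2.INTER_CUBIC))
E
```

```text
[544.4217046  -23.12551617  23.42412106] [ 2.57667023 -1.77131981  4.58919368] -50.32522713772664
```

View pics/s2.png

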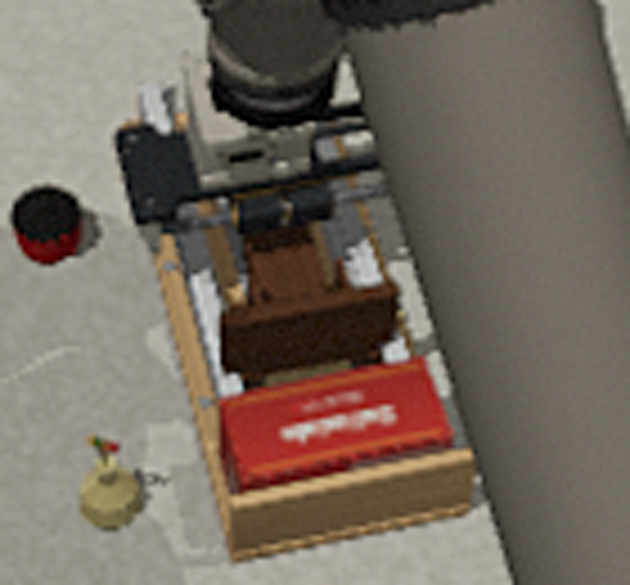

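The bookend has moved along. Its plate's top front edge now runs from about (223,328) to (398,290) and the tea box hasn't moved. I'll locate the plate in the holder frame.

```bash
python3 - <<'E'
from h import *
O=np.array([501.5,3.2])
for x,y in[(223,328),(398,290),(222,312),(398,282)]:
    p=onz("scene",210+(x+.5)/4.5-.5,140+(y+.5)/4.5-.5,103)[:2];print((p-O)@[-.8695,.494])
E
```

```text
58.129711809752145
54.403328601043626
46.71468926582049
48.689466636156
```

arm_command:
  gripper: [0, 0, 0, 0, 0]
  dp:
    - [-0.2, 0, 0]
    - [-0.2, 0, 0]
    - [-0.18, 0, 0]
    - [0, 0, 0]
    - [0, 0, 0]
  twist: [0, 0, 0, 0, 0]

```text
time: 10.25
tool_pos: [531.8, -16.0, 23.3]
tcp_rot: [-3.142, -0.0, -0.516]
contact_force: [3.0, -0.9, 5.7]
grip_width: 0.4
finger_force: 2.6
```

```bash
python3 - <<'E'
from h import *
o=get_obs();p=o["tool_pos"];print(p,o["contact_force"],(p[:2]-[501.5,3.2])@[-.8695,.494])
a=capture("scene")[:,:,::-1]
cv2.imwrite("pics/s3.png",cv2.resize(a[180:250,240:320],None,fx=8,fy=8,interpolation=cv2.INTER_CUBIC))
E
```

```text
[531.83120208 -16.00034508  23.26677448] [ 2.96791018 -0.88161873  5.70989991] -35.85795068310297
```

View pics/s3.png

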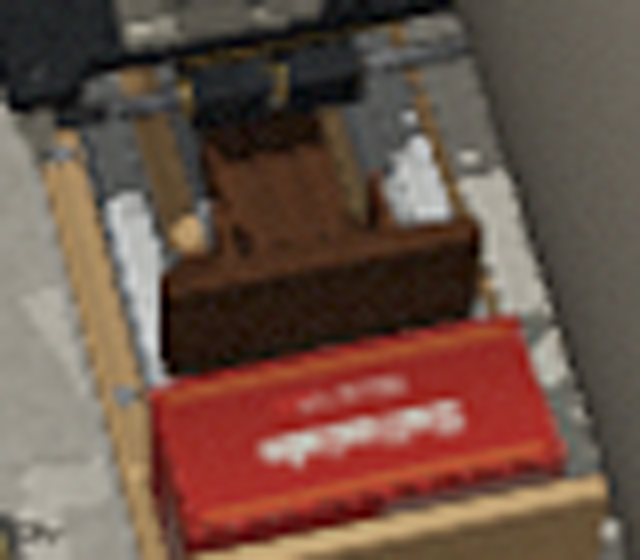

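The plate's top front edge is now at about (165,295)–(478,232) in this crop, close behind the tea box, which is undisturbed.

```bash
python3 - <<'E'
from h import *
O=np.array([501.5,3.2])
for x,y in[(165,300),(478,236)]:
    p=onz("scene",240+(x+.5)/8-.5,180+(y+.5)/8-.5,103)[:2];print((p-O)@[-.8695,.494])
E
```

```text
72.9979145453165
71.04573498653929
```

Bookend origin is about 44–47 mm, past the catch. Back off the tail a little, then lift.

arm_command:
  gripper: [0, 0, 0, 0, 0]
  dp:
    - [0.2, 0, 0]
    - [0.2, 0, 0]
    - [0, 0, -0.3]
    - [0, 0, -0.5]
    - [0, 0, -0.8]
  twist: [0, 0, 0, 0, 0]

```text
time: 10.92
tool_pos: [539.8, -20.8, 63.5]
tcp_rot: [3.141, 0.001, -0.516]
contact_force: [-0.0, -0.7, -0.6]
grip_width: 0.8
finger_force: 0.0
```

arm_command:
  gripper: [0, 0, 0, 0, 0]
  dp:
    - [0, 0, -1]
    - [0, 0, -1]
    - [0.5, 0, -1]
    - [1, 0, -1]
    - [1, 0, -1]
  twist: [0, 0, 0, 0, 0]

```text
time: 11.55
tool_pos: [595.0, -52.0, 189.8]
tcp_rot: [3.142, -0.0, -0.516]
contact_force: [0.5, 0.0, -0.5]
grip_width: 0.6
finger_force: 0.0
```

arm_command:
  gripper: [0, 0, 0, 0, 0]
  dp:
    - [1, 0, 0]
    - [1, 0, 0]
    - [1, 0, 0]
    - [0, 0, 0]
    - [0, 0, 0]
  twist: [0, 0, 0, 0, 0]

```text
time: 12.18
tool_pos: [659.2, -88.3, 188.2]
tcp_rot: [3.141, 0.001, -0.516]
contact_force: [-1.0, 0.0, 0.2]
grip_width: 0.3
finger_force: 0.0
```

```bash
python3 - <<'E'
from h import *
o=get_obs();p=o["tool_pos"];print(p,o["contact_force"])
a=capture("scene")[:,:,::-1];w=capture("wrist")[:,:,::-1]
A=cv2.resize(a[160:250,230:320],(400,400),interpolation=cv2.INTER_CUBIC);W=cv2.resize(w[130:290,180:340],(400,400))
cv2.imwrite("pics/s4.png",np.hstack([A,W]))
E
```

```text
[659.18913961 -88.31729267 188.19344016] [-1.01719645  0.02120352  0.19877758]
```

View pics/s4.png

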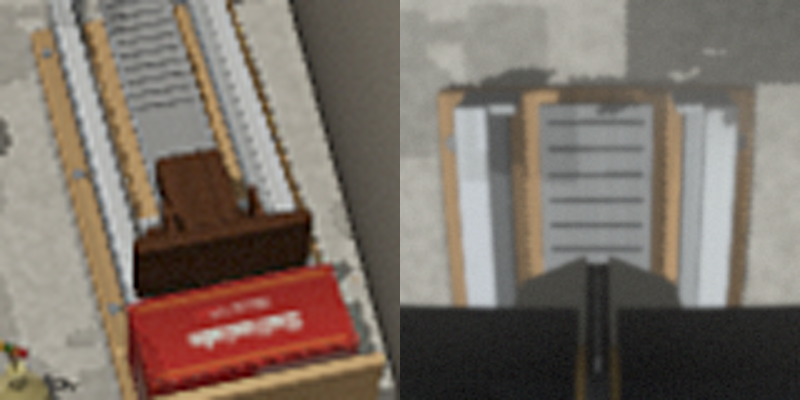

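The bookend is still close behind the upright tea box. The plate's top front edge is at about (135,258)–(310,228) on the left, and the strip end is at row 103 on the right. One last number check.

```bash
python3 - <<'E'
from h import *
O=np.array([501.5,3.2]);o=get_obs()
for x,y in[(135,256),(310,224)]:
    p=onz("scene",230+x*.225,160+y*.225,103)[:2];print((p-O)@[-.8695,.494])
for z in(34,24):
    a,b=[wonz(o["tool_pos"],o["tcp_rot"],180+x*.4,130+103*.4,z) for x in(140,253)]
    print(z,np.linalg.norm(a-b),(a[:2]-O)@[-.8695,.494])
E
```

```text
74.77299558364524
75.5010326155284
34 48.77579578239132 -193.7909111613001
24 50.33744191683974 -191.47229266523073
```

```bash
python3 -c "
from plant import *
print(close_job())"
```

```text
the job is handed in; nothing more can be done
None
```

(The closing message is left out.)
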